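# Fit the grinding wheel on the upright spindle and key in the lock-up

### The job

Slide the bigger grinding wheel across the blue deck, without lifting it off, until it drops over the upright spindle in the round well, and see that it sits level and fully home. Work it round the other things lying on the deck and leave them where they are. Once it is home, press the keys on the control box fully, one at a time and letting each come up again: first the round key, then the long bar key, then the square key, and press no key before that.

Things in the scene. Friction and masses are not known exactly. Their poses are not given: they have to be found in the camera images.
- wheel_mid (a point): the grinding wheel to mount, the bigger of the two loose wheels: a plain grey stone ring lying flat, 90 mm across, 42 mm thick, with a straight 34 mm through bore, 0.45 to 0.7 kg; too wide to grasp across, so it is pushed. The point is its centre, half-way up (21 mm above its underside); z is its axis. It starts on the deck, left or right of the well
- machine: the fixed blue steel deck of a finishing machine, a solid slab 380 mm (its x, away from the robot) by 500 mm (its y), its flat top 40 mm above the bench; origin under its centre, at bench height; place and yaw vary. No rim in front or at the sides; along its far (+x) edge stands a 6 mm thick splash plate reaching 45 mm above the deck. The round well is in its middle
- spindle (a point): point on the spindle's axis at deck height, in the centre of the well. The fixed upright steel spindle is 30 mm thick; its nose tapers over the last 9 mm to a flat 20 mm across, 1 mm below the deck's top: a wheel pushed over the well rides on the nose until its bore comes over it, then drops by itself (if it hangs askew, press its top down)
- well_floor (a point): centre of the floor of the round well round the spindle, 10 mm above the bench. The well is 98 mm across and 30 mm deep; a wheel that is fully home rests flat on this floor (the big wheel's centre is then 31 mm above the bench, its top 12 mm above the deck)
- old_wheel_mid (a point): bystander on the deck: the smaller grey stone wheel, 74 mm across, 32 mm thick, with a 20 mm bore (it does not fit the spindle); the point is its centre, half-way up. It lies on the side of the well where the big wheel is not
- tin: bystander on the deck: a round closed metal tin 60 mm across, 48 mm high; origin at the centre of its underside
- stone: bystander on the deck: a red-brown dressing stone 70 mm (its x) by 40 mm (its y) by 40 mm high; origin at the centre of its underside
- nut: bystander near the front edge of the deck: a steel flange nut 48 mm across, 28 mm high; origin at the centre of its underside
- box: the fixed grey control box, 210 mm (its x) by 100 mm (its y), top 50 mm above the bench; origin under its centre, at bench height. It stands left or right of the deck; on the other side is a fixed wheel rack of the same footprint, up to 115 mm high. Three black spring keys stand in a row along its x, 62 mm apart, on 6 mm thick plates; which key has which place varies
- key_round_top (a point): centre of the top face of the round key, 36 mm across, 70 mm above the bench when up; it stands 14 mm above its plate. Pressed straight down
- key_bar_top (a point): centre of the top face of the long bar key, 16 mm (along the box's x) by 52 mm (along its y), same height. Pressed straight down
- key_square_top (a point): centre of the top face of the square key, 32 mm, same height. Pressed straight down
- key_round (a joint): travel of the round key: 0 m up, 0.006 m fully down; the spring needs about 1.5 N to start and 5 N fully down, and returns the key
- key_bar (a joint): travel of the bar key, likewise 0 to 0.006 m
- key_square (a joint): travel of the square key, likewise 0 to 0.006 m
Things that resemble listed ones, but are neither listed nor needed, are in the scene too. What is shaped like the part that bears wheel_mid but orange is not meant.

How it is judged:
On the way, in this order (a step that is already met when the one before it is completed fails the run):
1. the bigger wheel is over the spindle, level and fully home in the well (horizontal distance between wheel_mid and spindle below 0.006 m and z of wheel_mid in the frame of machine below 0.0345 m and angle between wheel_mid's own z axis and vertical below 0.06 rad), for 0.2 s.
2. the round key alone is pressed, with the wheel home (all of step 1 and value of joint key_round above 0.004 m and value of joint each of key_bar, key_square below 0.002 m), for 0.05 s.
3. then the bar key alone is pressed, with the wheel home (all of step 1 and value of joint key_bar above 0.004 m and value of joint each of key_round, key_square below 0.002 m), for 0.05 s.
4. then the square key alone is pressed, with the wheel home (all of step 1 and value of joint key_square above 0.004 m and value of joint each of key_round, key_bar below 0.002 m), for 0.05 s.
At the end, for the whole second after the job is handed in: The bigger wheel rests over the spindle in the well, centred within 6 mm, its centre at most 34.5 mm above the bench (3.5 mm of fully home), level within 0.06 rad and at rest; all three keys are up again (less than 2 mm down) (all of step 1 and value of joint each of key_round, key_bar, key_square below 0.002 m and linear speed of wheel below 0.02 m/s); the robot touches nothing.
It fails at once if the big wheel is lifted more than 15 mm off the deck (z of wheel_mid in the frame of machine above 0.076 m).
It fails at once if something else on the deck is shifted by more than 20 mm (distance of any of old_wheel_mid, tin, stone, nut from where it was at the start of the episode above 0.02 m).
It fails at once if a key is pressed (more than 4 mm) before the wheel is home (value of joint any of key_round, key_bar, key_square above 0.004 m and not (horizontal distance between wheel_mid and spindle below 0.006 m and z of wheel_mid in the frame of machine below 0.0345 m and angle between wheel_mid's own z axis and vertical below 0.06 rad)).
It fails at once if two keys are pressed together (value of joint each of key_round, key_bar above 0.004 m or value of joint each of key_round, key_square above 0.004 m or value of joint each of key_bar, key_square above 0.004 m).
It also fails if it takes over 67 s, if anything falls off the work surface, if the arm or the gripper's body presses on something with over 40 N, if the wrist force passes 120 N, or if a joint passes its speed limit or range.

### The arm

A 6-joint arm with a two-finger parallel gripper is mounted at the origin on the work surface. World frame = base frame: x ahead of the robot, y to its left, z up, the work surface at z = 0. Lengths are in m, angles in rad, forces in N, time in s.
With the tool pointing down it reaches from about 0.4 to 0.825 m from the base axis. Payload 7 kg.
Tool frame: the origin (TCP) lies midway between the tips of the shut fingers; the grasp point (between the pads) lies 19 mm behind it; z points along the fingers, y is the line along which they close (so a half turn about z gives the same grasp; the last joint's range is limited). The gripper opens to 88 mm and grips with 3 to 60 N. Pads are 19 mm wide; open, the fingers measure 130 mm over their backs; the gripper's body (78 mm by 193 mm) begins 47 mm behind the grasp point.
Start: joints at [-0.866, 0.359, 0.012, 0, -1.224, -0.288], TCP at [0.273, -0.617, 0.191] pointing down, gripper open.
Joint ranges: [-3.07, 3.07], [-1.43, 2.12], [-1.02, 1.25], [-3.03, 1.67], [-3.05, -0], [-3.03, 3.03]. Speed limits (rad/s): [2.39, 2.39, 3.01, 3.14, 3.14, 3.14].

### API

Orientations are given as [roll, pitch, yaw] about the fixed x, y, z axes, in that order (R = Rz(yaw) Ry(pitch) Rx(roll)).
In Python, from station import monitor, viewer, arm gives the robot as it stands.
- The arm moves only by the tool move_arm, never from a script. Its argument "deltas" is a list that holds one entry, the list of rows, each a list of 7 numbers: the turn, a rotation vector about the tool's x, y, z in degrees, then the shift along the tool's x, y, z in m, then the finger opening in m, from 0 to 0.0876. A call has 1 to 12 rows; each row is the pose to reach, as a shift and turn from the pose commanded when the call began, along the tool's axes at that moment; what a row does not reach only later rows make up. A row lasts 1/12 s, in which the tool goes at most 41.7 mm and 7.16 degrees, less where a joint would pass 70% of its speed; a pose out of reach is approached as far as the arm can. A call with a gripper value outside its range is refused whole. The fingers move at their own pace and stop on an object; "force" is the grip in N (left out, the last holds). Time passes only in rows, so rows that repeat a pose let the fingers close. It gives the time, the measured TCP pose, the force and the opening at its end, in the units of the state.
- monitor.get_state(): the state, without advancing time (a new reading comes with each control period).
- viewer.grab_frame(name): name is "side" or "top" or "wrist"; returns a dict with "frame" (400x640x3 uint8, blue, green, red), "vfov" (degrees; the focal length in pixels is half the picture's height over the tangent of half this angle, whatever the lens; pixels are square), "cx", "cy" (the principal point, pixels), "xyz" and "orientation" of the camera in the world; the wrist camera has in their place "hand_eye" (4x4, takes a point from camera to tool coordinates, whose origin is the TCP and whose axes are the flange's). Camera axes: x right, y down, z forward; pixel columns grow to the right and rows downward; lengths in m; the calibration is good to about 2 mm. A picture is of the moment at which its call begins: read the wrist's pose just before it. There is no depth.
- arm.job_done(): hands the job in, once; it reports no verdict.
The state is a dict: "t": time; "q": joint angles; "qd": joint speeds; "joint_efforts": joint torques, N m; "eef_pos": TCP position; "ee_rot": TCP orientation; "force": force on the tool from outside, world axes, zero at the start; "moment": the same for the moment, N m; "width": finger opening in m.
Only numpy, scipy, OpenCV 4.12 (cv2) and the standard library are available. Lean on these libraries where they do the work, as an engineer would, in place of code of your own. Each camera call takes 0.05 s, during which the arm holds its last target. There are 200 camera calls.

## Working session

There is one attempt and no reset: what is moved stays moved. The work goes in short steps, Python scripts to look and compute and a tool call to move; the robot and the scene stay as the last step left them, time stands still between calls to the robot, and variables do not carry over. Pictures are saved under pics/ and viewed, on a budget of 10 in all, crops included, one or two more only if the job needs it, and the job is handed in when it is done.

Besides the shell and the picture viewer there is one more tool, called after "Request:" in YAML: its name, and indented under it one key for each argument. move_arm: Moves the arm, as the interface text tells. Its arguments: {"type":"object","properties":{"deltas":{"type":"array","items":{"type":"array","items":{"type":"array","items":{"type":"number"}}}},"force":{"type":"number"}},"required":["deltas"]}

```bash
ls; mkdir -p pics
cat > h.py <<'E'
import numpy as np, cv2
from scipy.spatial.transform import Rotation as R
from station import monitor, viewer, arm
E
python3 - <<'E'
from h import *
import pickle
s=monitor.get_state();print(s['t'],s['eef_pos'],s['ee_rot'],s['force'],s['width'])
for n in ('top','side'):
    f=viewer.grab_frame(n);print(n,{k:v for k,v in f.items() if k!='frame'})
    cv2.imwrite(f'pics/{n}0.png',f['frame']);pickle.dump(f,open(f'{n}.pkl','wb'))
E
```

```text
pics
0.0 [ 0.27302299 -0.61671663  0.19051623] [ 3.13991853e+00 -1.49918633e-04 -2.72491629e+00] [ 0.32778951 -0.40738671  0.71215324] 0.08746755374997127
top {'vfov': 54.9065755597469, 'cx': 311.8277945360932, 'cy': 198.15629656077516, 'xyz': array([0.49705153, 0.00804088, 1.03761866]), 'orientation': array([-3.10958772, -0.01019207, -1.58614084])}
side {'vfov': 53.18393772811762, 'cx': 315.13183075907926, 'cy': 195.0776147899457, 'xyz': array([0.41105218, 0.95821154, 0.87257136]), 'orientation': array([-2.24713878,  0.01993499, -3.01336371])}
```

View pics/top0.png

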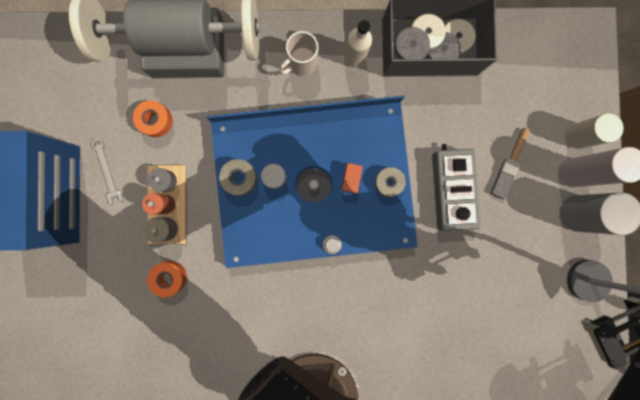

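View pics/side0.png

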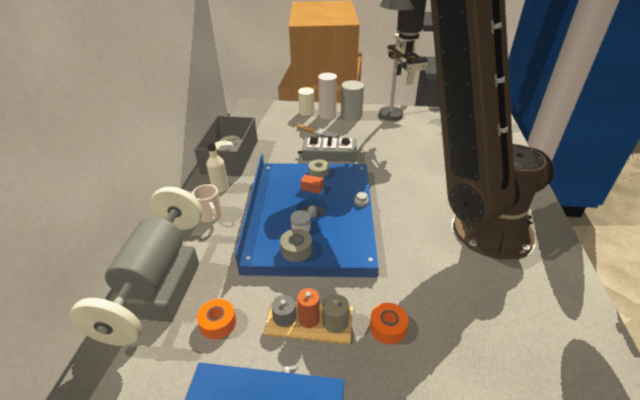

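The top view has x up and y left. The grey ring at (238,177) is the bigger wheel. The ring at (391,181) is smaller, so it is the old wheel. The orange rings on the bench and the rack wheels are decoys. The tin is at (273,176), the well at (313,184), the stone at (352,178) and the nut at (333,244). The box is at (460,190), with square (459,165), bar (460,188) and round (462,213). Next I'll enlarge to confirm.

Run:
```python
from h import *
im=cv2.imread('pics/top0.png')
c=cv2.resize(im[90:275,205:415],None,fx=3.8,fy=3.2,interpolation=cv2.INTER_CUBIC)
c=cv2.resize(im[90:275,205:405],None,fx=3.2,fy=3.2,interpolation=cv2.INTER_CUBIC)
k=cv2.resize(im[145:235,370:485],None,fx=5,fy=5,interpolation=cv2.INTER_CUBIC)
cv2.imwrite('pics/c1.png',c);cv2.imwrite('pics/c2.png',k)
```

```text
(no output)
```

View pics/c1.png

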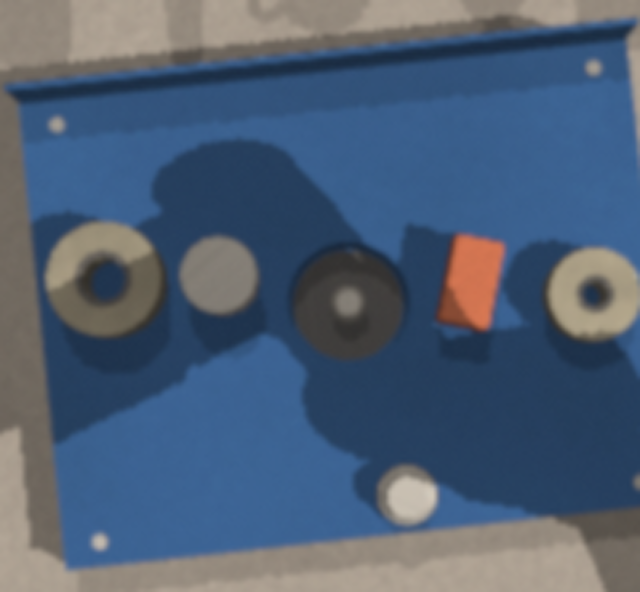

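View pics/c2.png

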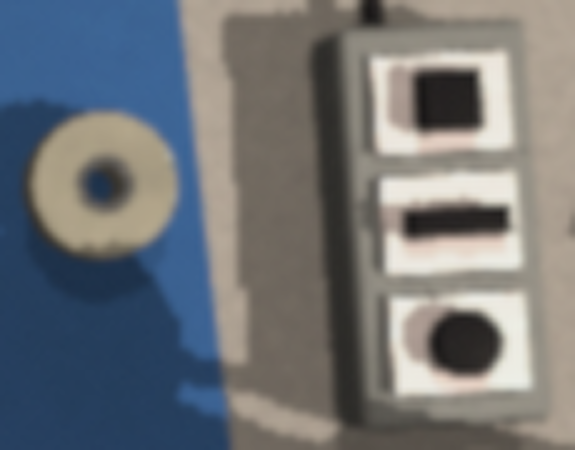

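The crop (3.2x from (205,90)) confirms it. Wheel top centre is at (105,279), radius about 59; tin (219,275), r 40; spindle (348,303); stone (472,282); nut (408,495); old wheel (595,294), r 47. In the key crop (5x from (370,145)), square is at (447,100), bar (456,221) and round (465,342).

```bash
cat >> h.py <<'E'
def pix2w(f,u,v,z):
    fo=200/np.tan(np.radians(f['vfov']/2)); M=R.from_euler('xyz',f['orientation']).as_matrix()
    d=M@np.array([(u-f['cx'])/fo,(v-f['cy'])/fo,1]); p=np.array(f['xyz'])
    return p+d*(z-p[2])/d[2]
def w2pix(f,P):
    fo=200/np.tan(np.radians(f['vfov']/2)); M=R.from_euler('xyz',f['orientation']).as_matrix()
    c=M.T@(np.array(P)-f['xyz']); return c[:2]/c[2]*fo+[f['cx'],f['cy']]
E
python3 - <<'E'
from h import *
import pickle
f=pickle.load(open('top.pkl','rb'));g=pickle.load(open('side.pkl','rb'))
A=lambda u,v:((u+.5)/3.2-.5+205,(v+.5)/3.2-.5+90)
B=lambda u,v:((u+.5)/5-.5+370,(v+.5)/5-.5+145)
for n,p,z in [('wheel',A(105,279),.082),('wheelL',A(46,279),.082),('wheelR',A(164,279),.082),('tin',A(219,275),.088),('tinL',A(179,275),.088),('spin',A(348,303),.039),('well',A(349,302),.04),('wellL',A(291,302),.04),('wellR',A(406,302),.04),
 ('stone',A(472,282),.08),('st1',A(456,234),.08),('st2',A(505,241),.08),('st3',A(489,331),.08),('st4',A(438,321),.08),('nut',A(410,497),.068),('old',A(595,294),.072),('scrTL',A(57,125),.04),('scrTR',A(594,68),.04),('scrBL',A(99,542),.04),
 ('sq',B(447,100),.07),('bar',B(456,221),.07),('round',B(465,342),.07),('barTop',B(405,224),.07),('barR',B(509,219),.07)]:
    P=pix2w(f,*p,z);print(n,P.round(4),'side',w2pix(g,P).round(0))
E
```

```text
wheel [0.5832 0.1817 0.082 ] side [295. 239.]
wheelL [0.5839 0.2273 0.082 ] side [292. 251.]
wheelR [0.5826 0.1359 0.082 ] side [298. 228.]
tin [0.5845 0.0927 0.088 ] side [300. 216.]
tinL [0.5849 0.1236 0.088 ] side [298. 223.]
spin [ 0.5647 -0.0073  0.039 ] side [311. 207.]
well [ 0.5654 -0.0081  0.04  ] side [311. 207.]
wellL [0.5661 0.0389 0.04  ] side [309. 216.]
wellR [ 0.5648 -0.0544  0.04  ] side [313. 198.]
stone [ 0.5769 -0.1036  0.08  ] side [311. 179.]
st1 [ 0.6147 -0.0918  0.08  ] side [300. 180.]
st2 [ 0.6086 -0.13    0.08  ] side [303. 174.]
st3 [ 0.5385 -0.1162  0.08  ] side [323. 177.]
st4 [ 0.5469 -0.0765  0.08  ] side [319. 184.]
nut [ 0.4095 -0.0531  0.068 ] side [361. 194.]
old [ 0.5667 -0.2013  0.072 ] side [318. 165.]
scrTL [0.7131 0.2271 0.04  ] side [248. 257.]
scrTR [ 0.7542 -0.2115  0.04  ] side [268. 167.]
scrBL [0.375  0.1961 0.04  ] side [369. 259.]
sq [ 0.6073 -0.3762  0.07  ] side [313. 139.]
bar [ 0.5459 -0.3791  0.07  ] side [329. 139.]
round [ 0.4847 -0.3819  0.07  ] side [345. 140.]
barTop [ 0.5447 -0.3532  0.07  ] side [328. 143.]
barR [ 0.5465 -0.406   0.07  ] side [329. 136.]
```

Sizes and heights check out: wheel 91 mm across, tin radius about 31 mm, bar 53 mm, keys 61 mm apart. The deck yaw is about 5.4°.

Plan: put one finger in the wheel's bore and one outside its front (a 28 mm wall), slide the wheel round the front of the tin, then in to the spindle. First I'll hover over the wheel.

```bash
cat >> h.py <<'E'
def delta(P,yaw_deg,s=None):
    s=s or monitor.get_state(); M=R.from_euler('xyz',s['ee_rot'])
    T=R.from_euler('xyz',[np.pi,0,np.radians(yaw_deg)])
    print('turn',np.degrees((M.inv()*T).as_rotvec()).round(2),'shift',M.inv().apply(np.array(P)-s['eef_pos']).round(4))
E
python3 -c "
from h import *
delta([.5525,.182,.2],-90)
print(monitor.get_state()['eef_pos'])"
```

```text
turn [ 8.000e-02  4.000e-02 -6.613e+01] shift [-0.5789  0.6173 -0.0086]
[ 0.27303061 -0.61678596  0.19060521]
```

Request:
move_arm:
  deltas:
    - [[0, 0, -66.1, -0.579, 0.617, -0.009, 0.04], [0, 0, -66.1, -0.579, 0.617, -0.009, 0.04], [0, 0, -66.1, -0.579, 0.617, -0.009, 0.04], [0, 0, -66.1, -0.579, 0.617, -0.009, 0.04], [0, 0, -66.1, -0.579, 0.617, -0.009, 0.04], [0, 0, -66.1, -0.579, 0.617, -0.009, 0.04], [0, 0, -66.1, -0.579, 0.617, -0.009, 0.04], [0, 0, -66.1, -0.579, 0.617, -0.009, 0.04], [0, 0, -66.1, -0.579, 0.617, -0.009, 0.04], [0, 0, -66.1, -0.579, 0.617, -0.009, 0.04], [0, 0, -66.1, -0.579, 0.617, -0.009, 0.04], [0, 0, -66.1, -0.579, 0.617, -0.009, 0.04]]

```text
t: 1.1
eef_pos: [0.4384, -0.1433, 0.1969]
ee_rot: [-3.141, 0.0, -1.571]
force: [1.0, -0.9, -0.5]
width: 0.0401
```

```bash
python3 -c "
from h import *
delta([.5525,.182,.2],-90)
s=monitor.get_state();print(s['eef_pos'],s['ee_rot'],s['q'])"
```

```text
turn [-0.02  0.01 -0.  ] shift [-0.3253 -0.1141 -0.003 ]
[ 0.43840569 -0.14328432  0.19689452] [-3.14129055e+00  1.49928616e-04 -1.57085725e+00] [ 1.12874943e-01 -5.60398132e-03 -4.28665944e-01 -1.26058184e-04
 -1.14741729e+00 -1.12884117e-01]
```

Request:
move_arm:
  deltas:
    - [[0, 0, 0, -0.325, -0.114, -0.003, 0.04], [0, 0, 0, -0.325, -0.114, -0.003, 0.04], [0, 0, 0, -0.325, -0.114, -0.003, 0.04], [0, 0, 0, -0.325, -0.114, -0.003, 0.04], [0, 0, 0, -0.325, -0.114, -0.003, 0.04], [0, 0, 0, -0.325, -0.114, -0.003, 0.04], [0, 0, 0, -0.325, -0.114, -0.003, 0.04], [0, 0, 0, -0.325, -0.114, -0.003, 0.04], [0, 0, 0, -0.325, -0.114, -0.003, 0.04], [0, 0, 0, -0.325, -0.114, -0.003, 0.04], [0, 0, 0, -0.325, -0.114, -0.003, 0.04], [0, 0, 0, -0.325, -0.114, -0.003, 0.04]]

```text
t: 2.1
eef_pos: [0.552, 0.179, 0.1994]
ee_rot: [3.141, -0.001, -1.571]
force: [1.4, -0.4, -0.4]
width: 0.0395
```

```bash
cat >> h.py <<'E'
def wrist(name=None):
    s=monitor.get_state(); f=viewer.grab_frame('wrist')
    T=np.eye(4); T[:3,:3]=R.from_euler('xyz',s['ee_rot']).as_matrix(); T[:3,3]=s['eef_pos']
    C=T@np.array(f['hand_eye']); f['xyz']=C[:3,3]; f['orientation']=R.from_matrix(C[:3,:3]).as_euler('xyz')
    if name: cv2.imwrite('pics/'+name,f['frame'])
    return s,f
E
python3 -c "
from h import *
import pickle
s,f=wrist('w1.png');pickle.dump(f,open('w1.pkl','wb'))
print(s['t'],s['eef_pos'],s['ee_rot'],f['xyz'],f['hand_eye'],f['vfov'])
print(w2pix(f,[.5832,.1817,.082]),w2pix(f,[.5825,.1817,.04]))
delta([.5525,.182,.2],-90)"
```

```text
2.1 [0.55204344 0.17898475 0.19939262] [ 3.14065526e+00 -5.15032601e-04 -1.57127847e+00] [0.5526592  0.10709396 0.39289858] [[ 6.33628511e-04 -9.62653032e-01 -2.70737397e-01  7.19901426e-02]
 [ 9.99999679e-01  4.76947111e-04  6.44512825e-04 -4.69069145e-04]
 [-4.91314805e-04 -2.70737719e-01  9.62653025e-01 -1.93469434e-01]
 [ 0.00000000e+00  0.00000000e+00  0.00000000e+00  1.00000000e+00]] 69.56844614531133
[291.82020247 187.58478469] [295.4714564  179.73743073]
turn [ 0.02 -0.01 -0.05] shift [-0.0033 -0.0003 -0.0003]
```

View pics/w1.png

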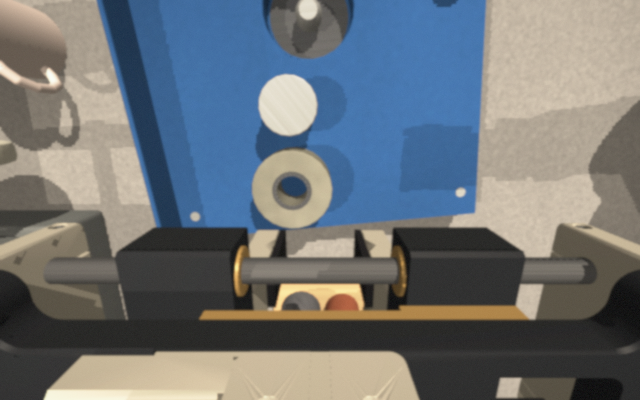

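The wrist image shows the wheel centre at (292,188); the projection from my top estimate was (291.8,187.6), so they agree. The spindle nose is at (309,8). Now down to just above the deck.

```bash
python3 -c "
from h import *
import pickle
f=pickle.load(open('w1.pkl','rb'))
print(w2pix(f,[.565,-.0077,.039]),pix2w(f,309,8,.039),pix2w(f,288,104,.088))
delta([.5525,.182,.047],-90)"
```

```text
[307.8305321    6.89036856] [ 0.56375261 -0.00665535  0.039     ] [0.58420205 0.09377413 0.088     ]
turn [ 0.02 -0.01 -0.05] shift [-0.0033 -0.0004  0.1527]
```

Request:
move_arm:
  deltas:
    - [[0, 0, 0, -0.003, 0, 0.03, 0.04], [0, 0, 0, -0.003, 0, 0.06, 0.04], [0, 0, 0, -0.003, 0, 0.09, 0.04], [0, 0, 0, -0.003, 0, 0.105, 0.04], [0, 0, 0, -0.003, 0, 0.115, 0.04], [0, 0, 0, -0.003, 0, 0.122, 0.04], [0, 0, 0, -0.003, 0, 0.122, 0.04]]

```text
t: 2.73
eef_pos: [0.5523, 0.1818, 0.0772]
ee_rot: [3.141, -0.001, -1.572]
force: [0.5, -0.6, -0.4]
width: 0.0403
```

Request:
move_arm:
  deltas:
    - [[0, 0, 0, 0, 0, 0.01, 0.04], [0, 0, 0, 0, 0, 0.02, 0.04], [0, 0, 0, 0, 0, 0.028, 0.04], [0, 0, 0, 0, 0, 0.028, 0.036], [0, 0, 0, 0, 0, 0.028, 0.032], [0, 0, 0, 0, 0, 0.028, 0.029], [0, 0, 0, 0, 0, 0.028, 0.026], [0, 0, 0, 0, 0, 0.028, 0.026]]
  force: 6

```text
t: 3.4
eef_pos: [0.5529, 0.1829, 0.0502]
ee_rot: [-3.141, 0.0, -1.571]
force: [1.1, -0.0, 0.5]
width: 0.0269
```

Request:
move_arm:
  deltas:
    - [[0, 0, 0, 0, 0, 0, 0.022], [0, 0, 0, 0, 0, 0, 0.022], [0, 0, 0, 0, 0, 0, 0.022]]
  force: 6

```text
t: 3.65
eef_pos: [0.5527, 0.1827, 0.05]
ee_rot: [-3.141, 0.0, -1.571]
force: [-0.8, 0.1, -0.7]
width: 0.0223
```

```bash
python3 -c "
from h import *
import pickle
s,f=wrist('w2.png');pickle.dump(f,open('w2.pkl','wb'))
print(s['t'],s['eef_pos'],s['width'],s['force'])
im=f['frame'];c=cv2.resize(im[150:300,200:440],None,fx=3,fy=3,interpolation=cv2.INTER_CUBIC);cv2.imwrite('pics/w2c.png',c)
print(w2pix(f,[.5832,.1817,.082]))"
```

```text
3.65 [0.5526752  0.18266836 0.0499736 ] 0.022283187621359543 [-0.75985438  0.06627093 -0.67202586]
[269.98445927 239.22134094]
```

View pics/w2.png

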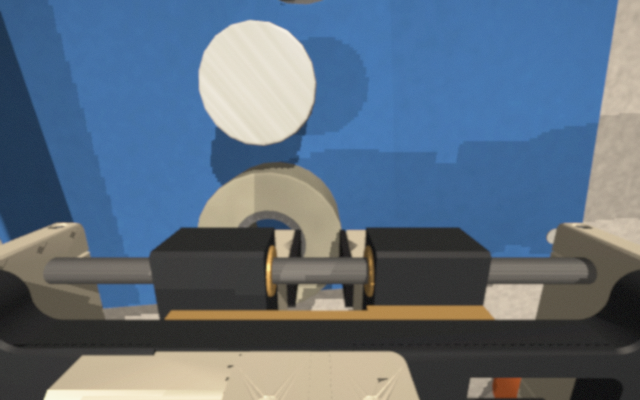

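```bash
python3 -c "
from h import *
f=viewer.grab_frame('side');g=viewer.grab_frame('top')
s=monitor.get_state();print(s['t'],s['width'])
w=cv2.imread('pics/w2.png')
r=lambda im,y0,y1,x0,x1,H:cv2.resize(im[y0:y1,x0:x1],(400,H),interpolation=cv2.INTER_CUBIC)
a=np.vstack([r(w,150,310,190,390,300)]);b=r(f['frame'],180,300,220,380,300);c=r(g['frame'],120,240,200,360,300)
d=r(w,210,310,220,353,300)
cv2.imwrite('pics/comp.png',np.vstack([np.hstack([a,b]),np.hstack([c,d])]))"
```

```text
3.8 0.021805683930390743
```

View pics/comp.png

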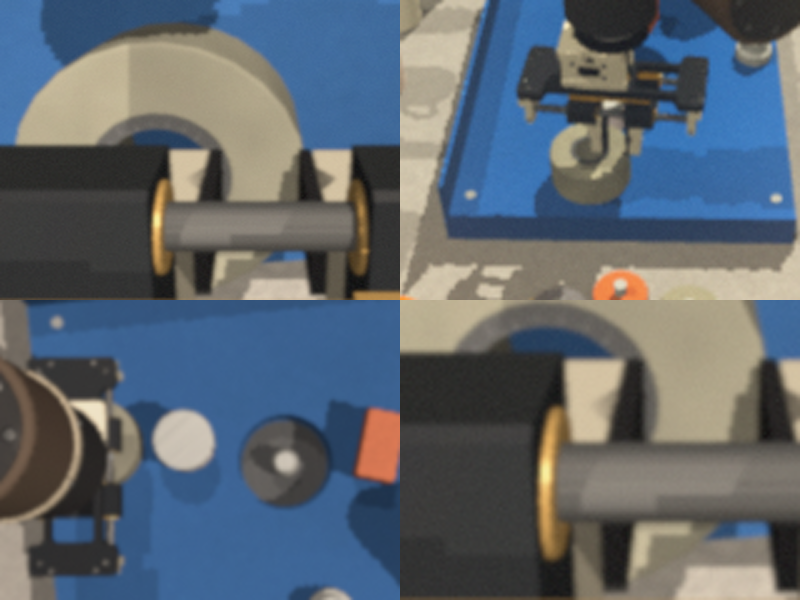

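The side crop (top right) shows one finger inside the bore and the other outside the wheel's front, with the wheel flat. The 22 mm opening reading doesn't match the 28 mm wall, so I'll test where the fingers stop.

Request:
move_arm:
  deltas:
    - [[0, 0, 0, 0, 0, 0, 0.015], [0, 0, 0, 0, 0, 0, 0.015], [0, 0, 0, 0, 0, 0, 0.015]]
  force: 6

```text
t: 4.05
eef_pos: [0.5526, 0.1826, 0.0498]
ee_rot: [3.142, -0.0, -1.571]
force: [0.1, -0.8, 0.2]
width: 0.0155
```

```bash
python3 -c "
from h import *
s,f=wrist('w3.png');g=viewer.grab_frame('side')
print(s['t'],s['width'],s['joint_efforts'])
w=cv2.imread('pics/w2.png')
r=lambda im,y0,y1,x0,x1:cv2.resize(im[y0:y1,x0:x1],(400,300),interpolation=cv2.INTER_CUBIC)
a=r(w,210,310,220,353);b=r(f['frame'],210,310,220,353);c=r(g['frame'],195,270,270,370)
cv2.imwrite('pics/comp2.png',np.vstack([np.hstack([a,b]),np.hstack([c,c*0])]))"
```

```text
4.05 0.015473072872312869 [ 3.65389369e-04 -5.08092999e+01  2.35385907e+01  5.62635005e+00
 -1.93663978e-02 -5.93292498e-05]
```

View pics/comp2.png

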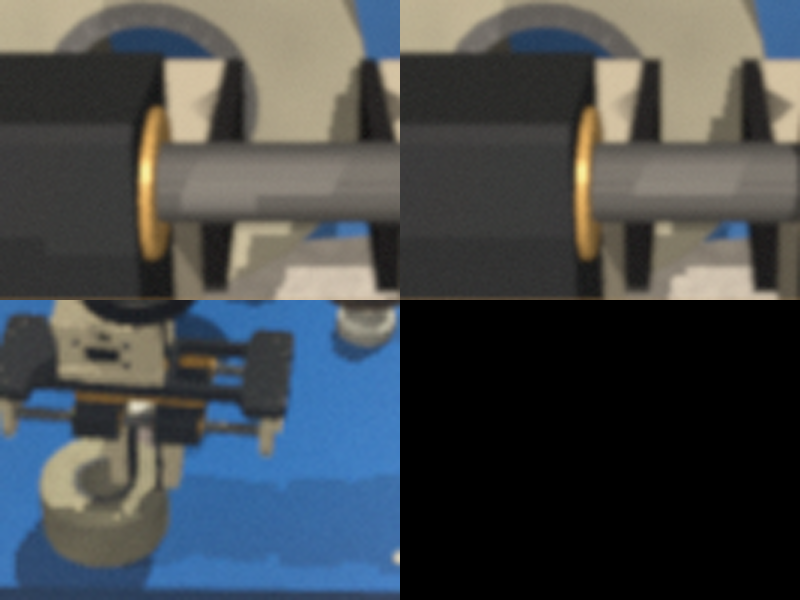

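```bash
python3 -c "
from h import *
g=viewer.grab_frame('side')
for P in [(.5526-.008,.1826,.05),(.5526-.028,.1826,.05),(.5526-.028,.1826,.09),(.5526+.018,.1826,.05),(.5526+.018,.1826,.09),(.583,.182,.082),(.538,.182,.082),(.583,.227,.04)]:
  u=w2pix(g,P);print(P,((u-[270,195])*4).round(0))
s=monitor.get_state();print(s['t'],s['width'])"
```

```text
(0.5446, 0.1826, 0.05) [157. 212.]
(0.5246, 0.1826, 0.05) [185. 215.]
(0.5246, 0.1826, 0.09) [184. 174.]
(0.5706, 0.1826, 0.05) [120. 209.]
(0.5706, 0.1826, 0.09) [118. 169.]
(0.583, 0.182, 0.082) [101. 175.]
(0.538, 0.182, 0.082) [165. 180.]
(0.583, 0.227, 0.04) [ 93. 265.]
4.2 0.01478653381812018
```

Request:
move_arm:
  deltas:
    - [[0, 0, 0, 0, 0, 0, 0.04], [0, 0, 0, 0, 0, 0, 0.04], [0, 0, 0, 0, 0, 0, 0.04], [0, 0, 0, 0, 0, 0.003, 0.04], [0, 0, 0, 0, 0, 0.006, 0.04], [0, 0, 0, 0, 0, 0.006, 0.04]]

```text
t: 4.7
eef_pos: [0.5521, 0.1824, 0.043]
ee_rot: [3.141, -0.001, -1.571]
force: [-0.7, -0.1, 0.0]
width: 0.0397
```

Request:
move_arm:
  deltas:
    - [[0, 0, 0, 0, 0, 0.002, 0.04], [0, 0, 0, 0, 0, 0.004, 0.04], [0, 0, 0, 0, 0, 0.006, 0.04], [0, 0, 0, 0, 0, 0.006, 0.04]]

```text
t: 5.03
eef_pos: [0.5523, 0.1825, 0.0372]
ee_rot: [3.141, -0.0, -1.571]
force: [-0.2, -0.5, -1.3]
width: 0.0402
```

Request:
move_arm:
  deltas:
    - [[0, 0, 0, 0, 0, 0.003, 0.04], [0, 0, 0, 0, 0, 0.006, 0.04], [0, 0, 0, 0, 0, 0.009, 0.04], [0, 0, 0, 0, 0, 0.012, 0.04], [0, 0, 0, 0, 0, 0.012, 0.04]]

```text
t: 5.45
eef_pos: [0.5521, 0.1824, 0.025]
ee_rot: [3.141, -0.001, -1.571]
force: [-0.2, 1.0, -0.4]
width: 0.0399
```

```bash
python3 -c "
from h import *
g=viewer.grab_frame('side');s,f=wrist()
print(s['t'],s['eef_pos'],s['force'],s['q'])
r=lambda im,y0,y1,x0,x1:cv2.resize(im[y0:y1,x0:x1],(400,300),interpolation=cv2.INTER_CUBIC)
cv2.imwrite('pics/comp3.png',np.hstack([r(f['frame'],160,310,190,390),r(g['frame'],195,270,270,370)]))"
```

```text
5.5 [0.55231385 0.18246652 0.02528737] [-0.75048417 -0.77013284 -0.74341528] [ 6.55067281e-01  3.67028719e-01 -4.00468331e-01 -6.94382300e-05
 -8.04150274e-01 -6.55361484e-01]
```

View pics/comp3.png

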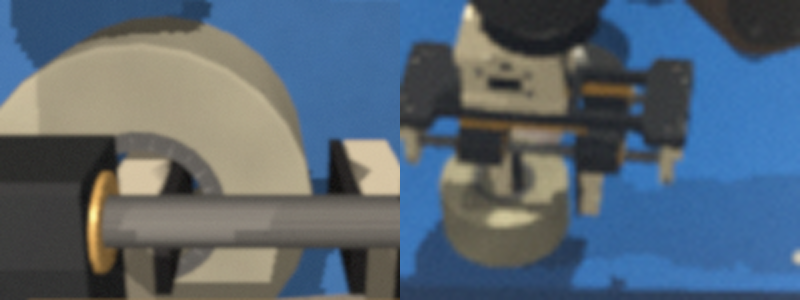

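The side crop now puts the outer finger's tip at (190,213), which is z≈0.052 while the TCP reads 0.025. So the real tips sit about 27 mm above the reported TCP, and earlier the fingers were above the wheel. Now one finger really is in the bore, so I'll close gently on the wall.

Request:
move_arm:
  deltas:
    - [[0, 0, 0, 0, 0, 0, 0.034], [0, 0, 0, 0, 0, 0, 0.03], [0, 0, 0, 0, 0, 0, 0.026], [0, 0, 0, 0, 0, 0, 0.024], [0, 0, 0, 0, 0, 0, 0.024]]
  force: 5

```text
t: 5.97
eef_pos: [0.553, 0.1829, 0.026]
ee_rot: [-3.141, 0.0, -1.571]
force: [1.5, 0.1, 0.3]
width: 0.0306
```

The fingers stopped at 30.6 mm; a 19 mm pad chording the 34 mm bore should give 30.9 mm, so it holds. Now I'll slide with a firmer grip at constant height: forward first, then round the front of the tin.

Request:
move_arm:
  deltas:
    - [[0, 0, 0, 0, 0, 0, 0.024], [0, 0, 0, 0, 0.006, 0, 0.024], [0, 0, 0, 0.001, 0.016, 0, 0.024], [0, 0, 0, 0.002, 0.028, 0, 0.024], [0, 0, 0, 0.003, 0.041, 0, 0.024], [0, 0, 0, 0.005, 0.054, 0, 0.024], [0, 0, 0, 0.007, 0.067, 0, 0.024], [0, 0, 0, 0.01, 0.08, 0, 0.024], [0, 0, 0, 0.015, 0.092, 0, 0.024], [0, 0, 0, 0.022, 0.1, 0, 0.024], [0, 0, 0, 0.03, 0.105, 0, 0.024], [0, 0, 0, 0.04, 0.108, 0, 0.024]]
  force: 20

```text
t: 6.97
eef_pos: [0.4439, 0.1424, 0.026]
ee_rot: [-3.141, 0.001, -1.57]
force: [0.8, 2.7, 0.1]
width: 0.0302
```

Request:
move_arm:
  deltas:
    - [[0, 0, 0, 0.01, 0.002, 0, 0.024], [0, 0, 0, 0.022, 0.003, 0, 0.024], [0, 0, 0, 0.035, 0.003, 0, 0.024], [0, 0, 0, 0.048, 0.003, 0, 0.024], [0, 0, 0, 0.061, 0.003, 0, 0.024], [0, 0, 0, 0.074, 0.002, 0, 0.024], [0, 0, 0, 0.086, 0, 0, 0.024], [0, 0, 0, 0.097, -0.005, 0, 0.024], [0, 0, 0, 0.107, -0.014, 0, 0.024], [0, 0, 0, 0.116, -0.026, 0, 0.024], [0, 0, 0, 0.124, -0.039, 0, 0.024], [0, 0, 0, 0.13, -0.05, 0, 0.024]]

```text
t: 7.97
eef_pos: [0.4927, 0.0102, 0.0258]
ee_rot: [3.137, -0.001, -1.572]
force: [-11.7, 7.0, 18.2]
width: 0.0304
```

```bash
python3 -c "
from h import *
delta([.535,-.0073,.026],-90)
g=viewer.grab_frame('top');s,f=wrist()
r=lambda im,y0,y1,x0,x1:cv2.resize(im[y0:y1,x0:x1],(400,300),interpolation=cv2.INTER_CUBIC)
cv2.imwrite('pics/comp4.png',np.hstack([r(f['frame'],0,300,120,520),r(g['frame'],120,255,240,420)]))"
```

```text
turn [ 0.24 -0.07 -0.1 ] shift [ 0.0174 -0.0423 -0.0003]
```

View pics/comp4.png

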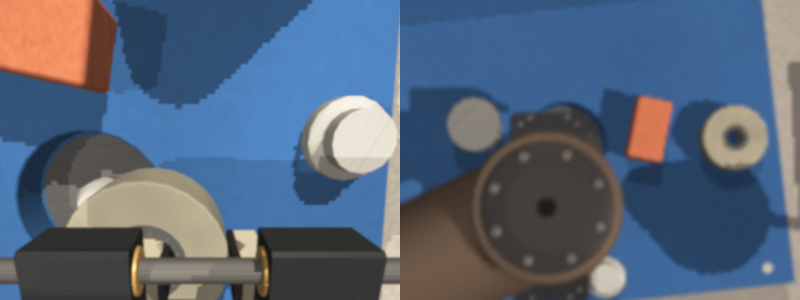

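The wrist view shows the wheel reaching over the well and touching the nose, with a contact force of about 22 N. The bystanders haven't moved. I'll ease up 2.5 mm (allowed lift is 15 mm) and continue.

Request:
move_arm:
  deltas:
    - [[0, 0, 0, -0.002, 0.003, -0.001, 0.024], [0, 0, 0, -0.002, 0.003, -0.003, 0.024], [0, 0, 0, -0.002, 0.003, -0.003, 0.024]]
  force: 30

```text
t: 8.32
eef_pos: [0.4899, 0.0135, 0.0282]
ee_rot: [3.139, -0.001, -1.572]
force: [0.7, -0.6, -5.5]
width: 0.0298
```

Request:
move_arm:
  deltas:
    - [[0, 0, 0, 0.002, -0.005, 0, 0.024], [0, 0, 0, 0.005, -0.011, 0, 0.024], [0, 0, 0, 0.008, -0.018, 0, 0.024], [0, 0, 0, 0.011, -0.025, 0, 0.024], [0, 0, 0, 0.014, -0.031, 0, 0.024], [0, 0, 0, 0.017, -0.037, 0, 0.024], [0, 0, 0, 0.019, -0.042, 0, 0.024], [0, 0, 0, 0.021, -0.045, 0, 0.024], [0, 0, 0, 0.021, -0.045, 0, 0.024]]

```text
t: 9.07
eef_pos: [0.5372, -0.0067, 0.0286]
ee_rot: [-3.142, -0.0, -1.572]
force: [0.3, 0.5, -5.0]
width: 0.0298
```

```bash
python3 -c "
from h import *
s=monitor.get_state();print(s['force'])
delta([.535,-.0073,.026],-90)
g=viewer.grab_frame('side');s,f=wrist()
r=lambda im,y0,y1,x0,x1:cv2.resize(im[y0:y1,x0:x1],(400,300),interpolation=cv2.INTER_CUBIC)
cv2.imwrite('pics/comp5.png',np.hstack([r(f['frame'],150,300,190,390),r(g['frame'],160,250,260,380)]))"
```

```text
[ 0.28339132  0.45993656 -4.96239085]
turn [-0.   -0.   -0.05] shift [0.0006 0.0022 0.0026]
```

View pics/comp5.png

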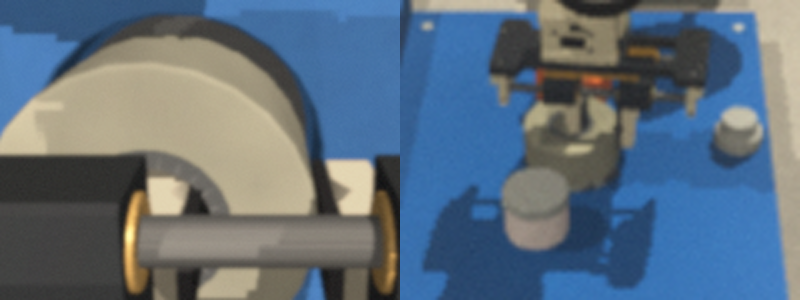

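Request:
move_arm:
  deltas:
    - [[0, 0, 0, 0, 0.002, 0.001, 0.024], [0, 0, 0, 0, 0.002, 0.003, 0.024], [0, 0, 0, 0, 0.002, 0.004, 0.024], [0, 0, 0, 0, 0.002, 0.004, 0.024]]

```text
t: 9.5
eef_pos: [0.5342, -0.0063, 0.0246]
ee_rot: [3.141, -0.0, -1.571]
force: [0.1, 0.2, -4.2]
width: 0.0299
```

Request:
move_arm:
  deltas:
    - [[0, 0, 0, 0, 0, 0.002, 0.024], [0, 0, 0, 0, 0, 0.004, 0.024], [0, 0, 0, 0, 0, 0.006, 0.024], [0, 0, 0, 0, 0, 0.006, 0.024]]

```text
t: 9.83
eef_pos: [0.5342, -0.0064, 0.0183]
ee_rot: [3.141, -0.0, -1.571]
force: [0.8, -0.2, -4.4]
width: 0.0297
```

There's still no contact with the wheel 6 mm below deck level, so the bore is round the nose. Releasing.

Request:
move_arm:
  deltas:
    - [[0, 0, 0, 0, 0, 0, 0.036], [0, 0, 0, 0, 0, 0, 0.038], [0, 0, 0, 0, 0, 0, 0.038], [0, 0, 0, 0, 0, 0, 0.038], [0, 0, 0, 0, 0, 0, 0.038], [0, 0, 0, 0, 0, -0.03, 0.038], [0, 0, 0, 0, 0, -0.07, 0.038], [0, 0, 0, 0, 0, -0.11, 0.038], [0, 0, 0, 0, 0, -0.14, 0.038], [0, 0, 0, 0, 0, -0.14, 0.038]]

```text
t: 10.67
eef_pos: [0.5386, -0.0058, 0.1662]
ee_rot: [-3.13, 0.002, -1.57]
force: [0.5, 0.2, 0.7]
width: 0.0381
```

```bash
python3 -c "
from h import *
s=monitor.get_state();print(s['force'],s['eef_pos'])
delta([.4847,-.3819,.15],-90)
g=viewer.grab_frame('side');s,f=wrist()
for P in [(.5645,-.0073,.052),(.5645,-.0073,.082)]: print(w2pix(f,P),w2pix(g,P))
r=lambda im,y0,y1,x0,x1:cv2.resize(im[y0:y1,x0:x1],(400,300),interpolation=cv2.INTER_CUBIC)
cv2.imwrite('pics/comp6.png',np.hstack([r(f['frame'],80,260,180,420),r(g['frame'],160,250,260,380)]))"
```

```text
[0.5435659  0.2044158  0.74222737] [ 0.53859784 -0.00584966  0.16617973]
turn [-0.64  0.1   0.05] shift [0.376  0.0544 0.0149]
[295.44820403 184.86288643] [311.26240647 204.02597092]
[292.75518203 191.77707582] [311.0145789 196.7259999]
```

View pics/comp6.png

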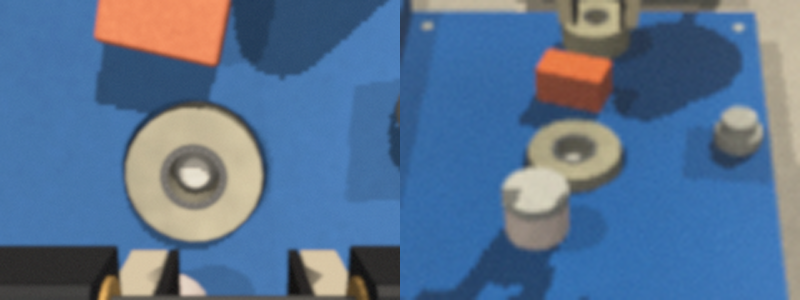

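The wheel is concentric with the spindle, level, and stands about 12 mm above the deck, so it's home. The bystanders are in place. Next: shut the fingers and hover over the round key.

Request:
move_arm:
  deltas:
    - [[0, 0, 0, 0.376, 0.05, 0.01, 0.02], [0, 0, 0, 0.376, 0.05, 0.01, 0], [0, 0, 0, 0.376, 0.05, 0.01, 0], [0, 0, 0, 0.376, 0.05, 0.01, 0], [0, 0, 0, 0.376, 0.05, 0.01, 0], [0, 0, 0, 0.376, 0.05, 0.01, 0], [0, 0, 0, 0.376, 0.05, 0.01, 0], [0, 0, 0, 0.376, 0.05, 0.01, 0], [0, 0, 0, 0.376, 0.05, 0.01, 0], [0, 0, 0, 0.376, 0.05, 0.01, 0], [0, 0, 0, 0.376, 0.05, 0.01, 0], [0, 0, 0, 0.376, 0.05, 0.01, 0]]

```text
t: 11.77
eef_pos: [0.4833, -0.3823, 0.1471]
ee_rot: [3.139, 0.001, -1.573]
force: [0.2, 0.3, -0.3]
width: 0.0006
```

Request:
move_arm:
  deltas:
    - [[0, 0, 0, 0, 0, 0, 0], [0, 0, 0, 0, 0, 0, 0], [0, 0, 0, 0, 0, 0, 0]]

```text
t: 12.02
eef_pos: [0.4849, -0.3811, 0.149]
ee_rot: [-3.141, 0.0, -1.569]
force: [0.1, 1.8, 0.4]
width: 0.0005
```

```bash
python3 -c "
from h import *
s=monitor.get_state();print(s['t'],s['force'],s['eef_pos'],s['width'])
delta([.4847,-.3819,.06],-90)
s,f=wrist('w7.png')
for P in [(.4847,-.3819,.07),(.5459,-.3791,.07),(.6073,-.3762,.07)]: print(w2pix(f,P))
"
```

```text
12.0167 [0.11122936 1.84699917 0.36127755] [ 0.48488675 -0.38113527  0.14895292] 0.000547381983088733
turn [-0.01  0.    0.09] shift [0.0008 0.0002 0.089 ]
[320.26984517 193.25599962]
[257.82861323 195.8958484 ]
[195.50845724 198.62001719]
```

View pics/w7.png

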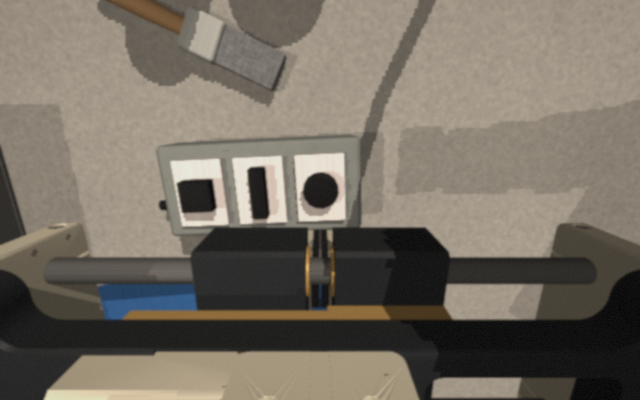

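The keys are at (320,189), (258,192) and (196,196), within about 3 px of prediction, so the order from the right is round, bar, square. I'll descend on the round key, feeling for force.

Request:
move_arm:
  deltas:
    - [[0, 0, 0, 0.002, 0, 0.035, 0], [0, 0, 0, 0.002, 0, 0.065, 0], [0, 0, 0, 0.002, 0, 0.085, 0], [0, 0, 0, 0.002, 0, 0.095, 0], [0, 0, 0, 0.002, 0, 0.1, 0], [0, 0, 0, 0.002, 0, 0.1, 0]]

```text
t: 12.57
eef_pos: [0.4845, -0.384, 0.0485]
ee_rot: [3.141, 0.0, -1.57]
force: [-0.2, 0.1, 0.8]
width: 0.0003
```

Request:
move_arm:
  deltas:
    - [[0, 0, 0, 0, 0, 0.003, 0], [0, 0, 0, 0, 0, 0.006, 0], [0, 0, 0, 0, 0, 0.008, 0], [0, 0, 0, 0, 0, 0.008, 0]]

```text
t: 12.9
eef_pos: [0.4846, -0.3844, 0.0411]
ee_rot: [-3.141, -0.0, -1.571]
force: [0.6, -0.7, -1.5]
width: 0.0006
```

Request:
move_arm:
  deltas:
    - [[0, 0, 0, 0, 0, 0.002, 0], [0, 0, 0, 0, 0, 0.004, 0], [0, 0, 0, 0, 0, 0.004, 0]]

```text
t: 13.15
eef_pos: [0.4842, -0.3843, 0.0365]
ee_rot: [3.141, 0.0, -1.571]
force: [-0.2, 0.0, -1.0]
width: 0.0002
```

Request:
move_arm:
  deltas:
    - [[0, 0, 0, 0, 0, 0.002, 0], [0, 0, 0, 0, 0, 0.003, 0], [0, 0, 0, 0, 0, 0.003, 0]]

```text
t: 13.4
eef_pos: [0.4846, -0.3845, 0.0338]
ee_rot: [-3.141, -0.0, -1.571]
force: [0.6, 0.4, 1.9]
width: 0.0004
```

Request:
move_arm:
  deltas:
    - [[0, 0, 0, 0, 0, 0.002, 0], [0, 0, 0, 0, 0, 0.003, 0], [0, 0, 0, 0, 0, 0.003, 0]]

```text
t: 13.65
eef_pos: [0.4846, -0.3845, 0.0309]
ee_rot: [-3.141, -0.0, -1.571]
force: [-1.1, -0.0, 3.4]
width: 0.0001
```

Contact started near TCP 0.034, at 1.9 N rising to 3.4 N. Pressing further.

Request:
move_arm:
  deltas:
    - [[0, 0, 0, 0, 0, 0.002, 0], [0, 0, 0, 0, 0, 0.003, 0], [0, 0, 0, 0, 0, 0.003, 0]]

```text
t: 13.9
eef_pos: [0.4846, -0.3845, 0.0291]
ee_rot: [-3.141, -0.001, -1.571]
force: [-2.8, 3.4, 13.0]
width: 0.0004
```

Request:
move_arm:
  deltas:
    - [[0, 0, 0, 0, 0, 0.001, 0], [0, 0, 0, 0, 0, 0.002, 0], [0, 0, 0, 0, 0, 0.002, 0]]

```text
t: 14.15
eef_pos: [0.4847, -0.3847, 0.0288]
ee_rot: [-3.141, -0.001, -1.57]
force: [-6.9, 7.8, 25.3]
width: 0.0003
```

Bottomed at TCP 0.029 with 25 N, so the round key is fully down. Releasing and moving over the bar key.

Request:
move_arm:
  deltas:
    - [[0, 0, 0, 0, 0, -0.015, 0], [0, 0, 0, 0, 0, -0.035, 0], [0, 0, 0, -0.001, -0.02, -0.035, 0], [0, 0, 0, -0.002, -0.045, -0.035, 0], [0, 0, 0, -0.002, -0.061, -0.035, 0], [0, 0, 0, -0.002, -0.061, -0.035, 0], [0, 0, 0, -0.002, -0.061, -0.02, 0], [0, 0, 0, -0.002, -0.061, -0.012, 0], [0, 0, 0, -0.002, -0.061, -0.012, 0]]

```text
t: 14.9
eef_pos: [0.5436, -0.3815, 0.0352]
ee_rot: [3.138, 0.002, -1.572]
force: [-1.6, 1.7, 1.5]
width: 0.0008
```

Request:
move_arm:
  deltas:
    - [[0, 0, 0, 0, 0, 0.004, 0], [0, 0, 0, 0, 0, 0.007, 0], [0, 0, 0, 0, 0, 0.01, 0], [0, 0, 0, 0, 0, 0.011, 0], [0, 0, 0, 0, 0, 0.011, 0]]

```text
t: 15.32
eef_pos: [0.5449, -0.3825, 0.0291]
ee_rot: [-3.142, -0.001, -1.571]
force: [-5.6, 4.8, 14.8]
width: 0.0003
```

The bar key bottomed at the same height with 15 N. Next is the square key.

Request:
move_arm:
  deltas:
    - [[0, 0, 0, 0, 0, -0.015, 0], [0, 0, 0, 0, 0, -0.035, 0], [0, 0, 0, -0.001, -0.02, -0.035, 0], [0, 0, 0, -0.002, -0.045, -0.035, 0], [0, 0, 0, -0.002, -0.061, -0.035, 0], [0, 0, 0, -0.002, -0.061, -0.035, 0], [0, 0, 0, -0.002, -0.061, -0.02, 0], [0, 0, 0, -0.002, -0.061, -0.012, 0], [0, 0, 0, -0.002, -0.061, -0.012, 0]]

```text
t: 16.07
eef_pos: [0.6045, -0.3797, 0.0363]
ee_rot: [3.138, 0.002, -1.572]
force: [-0.7, -0.9, -0.5]
width: 0.0007
```

Request:
move_arm:
  deltas:
    - [[0, 0, 0, 0, 0, 0.004, 0], [0, 0, 0, 0, 0, 0.007, 0], [0, 0, 0, 0, 0, 0.01, 0], [0, 0, 0, 0, 0, 0.012, 0], [0, 0, 0, 0, 0, 0.012, 0]]

```text
t: 16.48
eef_pos: [0.6062, -0.3807, 0.0291]
ee_rot: [-3.141, -0.001, -1.571]
force: [-6.4, 2.7, 11.8]
width: 0.0005
```

The square key bottomed too, at 12 N. Lifting clear.

Request:
move_arm:
  deltas:
    - [[0, 0, 0, 0, 0, -0.015, 0], [0, 0, 0, 0, 0, -0.045, 0], [0, 0, 0, 0, 0, -0.08, 0], [0, 0, 0, 0, 0, -0.12, 0], [0, 0, 0, 0, 0, -0.12, 0], [0, 0, 0, 0, 0, -0.12, 0], [0, 0, 0, 0, 0, -0.12, 0], [0, 0, 0, 0, 0, -0.12, 0]]

```text
t: 17.15
eef_pos: [0.6057, -0.3801, 0.1456]
ee_rot: [3.14, 0.001, -1.571]
force: [-0.7, -0.5, -1.7]
width: 0.0002
```

```bash
python3 -c "
from h import *
s=monitor.get_state();print(s['t'],s['force'],s['eef_pos'])
g=viewer.grab_frame('side');t=viewer.grab_frame('top');s,f=wrist()
r=lambda im,y0,y1,x0,x1:cv2.resize(im[y0:y1,x0:x1],(400,300),interpolation=cv2.INTER_CUBIC)
cv2.imwrite('pics/comp7.png',np.vstack([np.hstack([r(f['frame'],100,250,150,350),r(g['frame'],120,280,230,400)]),np.hstack([r(t['frame'],95,275,205,445),r(g['frame'],125,165,295,365)])]))"
```

```text
17.15 [-0.74343571 -0.50092045 -1.72148429] [ 0.6057443  -0.38005413  0.14557726]
```

View pics/comp7.png

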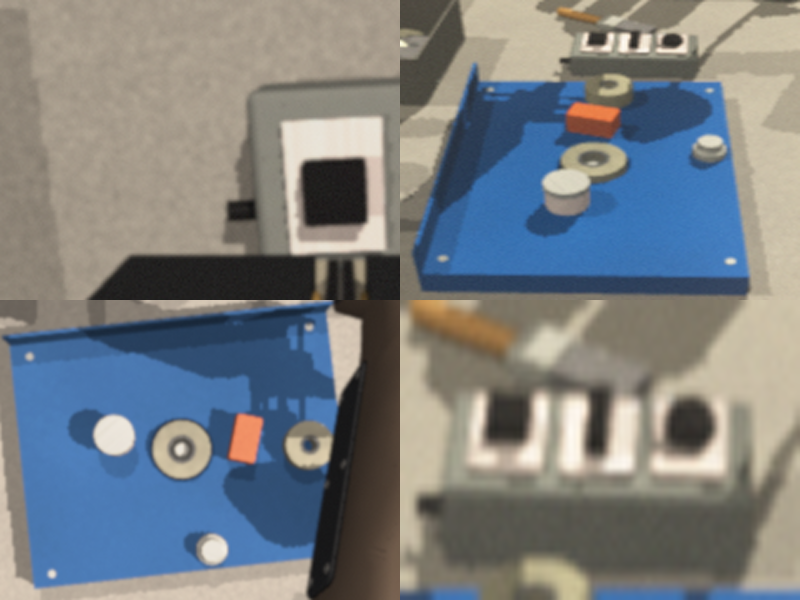

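The wheel is seated level and concentric in the well, all three keys are up, the bystanders are in place and the arm is clear. Handing in.

```bash
python3 -c "
from h import *
print(arm.job_done())"
```

```text
the job is handed in; nothing more can be done
None
```

The big wheel is home on the spindle, and I pressed the round, bar and square keys in that order. I handed the job in at about 17 s; no verdict came back.

- **Wheel:** I held its wall with one finger in the bore and slid it round the front of the tin. Short of the spindle it caught, probably on the nose, and the force on the tool reached about 23 N. I raised the wheel about 2–3 mm clear of the deck, carried it that way over the spindle and lowered it until the bore was round the nose. Then I let it drop. So the last few centimetres were not a pure slide as you asked, though well within the 15 mm lift limit.
- **Keys:** each was pressed to its stop, at about 25 N for round, 15 N for bar and 12 N for square, and released before the next.
- **Last checks:** the final pictures show the wheel level and concentric in the well, all keys up, the bystanders where they were by eye, and the arm clear.
- **Disagreement:** the fingertips sit higher than the reported TCP, about 27 mm from the side camera and 35 mm from the key stops. The first grip therefore closed above the wheel and was repeated lower.
- **Not measured:** the wheel's final height and centring were judged from the pictures, and I viewed 13 pictures against the budget of 10.

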